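# Load a slide carrier under the scanner's spring flap

### The job

Press down the long black plate beside the slide scanner's lane with one fingertip so that the spring flap swings up, and while it is held open push the grey slide carrier along the lane with the other fingertip until it is fully home against the white end stop. Then back off and let the flap come down on top of the carrier. Only push the carrier, never pick it up, and leave the bottles and the mouse alone.

Things in the scene. Friction and masses are not known exactly. Their poses are not given: they have to be found in the camera images.
- loader: Slide scanner's loading stage, fixed. Origin on the table under the lane's centreline; x along the lane in the pushing direction, y to its left, z up (mm below in this frame). The lane is an aluminium strip, x -160 to 82, floor 16 above the table, a low dark rail each side (inner faces y +-17.5, tops at z 24). At x 82 a white housing, 46 high, 75 long, 150 wide, ends it.
- end_stop (a point): Point on the white housing's upright face across the lane's end (loader x 82, y 0, z 30 mm): the carrier is home when its front meets this face.
- hinge (a point): Middle of the flap's hinge axis, which runs along the lane (loader y 24, z 42 mm), between two dark posts 42 mm high (x -2 to 8 and 70 to 82 mm; y 20 to 36). The steel flap reaches 36 mm from it over the lane, x 8 to 70 mm; the black press plate is on its other side.
- carrier: Grey slide carrier, a flat block 80 mm long (x), 32 wide (y), 24 high, about 80 g, glass slide and paper label on top; loose in the lane, its length along it, in front of the flap at the start. Origin: centre of underside. When home its origin is at loader x 42 mm, its rear end at x 2 mm, before the flap's front edge (x 8), so the pushing finger need not go under the flap.
- flap (a joint): Flap angle, rad. 0: closed, the flap slopes 25 degrees down across the lane and blocks the carrier; 0.44: level, resting on the carrier; above 0.65 the carrier passes freely; 1.25: upper stop. A spring always closes it; about 7 N on the press plate holds it at 1.1. Flap and press plate are one rigid rocker.
- press_plate (a point): Middle of the black press plate's top, moving with the flap. Plate: loader x -160 to 70 mm, 16 to 44 mm out (+y) from the hinge axis, 4 thick; closed, it rises outwards at 30 degrees, this point at y 49, z 59 mm. Pressed down anywhere along it, it opens the flap: a fingertip 25 mm above the table at y 50 to 63 holds about 1.1 rad and may slide along it. Below it is bare table.
- dropper: Bystander: small amber dropper bottle, 26 mm across, 62 mm high, standing on the table to the right of the lane; origin at the centre of its base.
- reagent: Bystander: white reagent bottle, 44 mm across, 85 mm high, to the right of the lane; origin at the centre of its base.
- mouse: Bystander: black computer mouse, 100 x 58 mm, 31 mm high, to the left of the press plate; origin at the centre of its underside.
Mind the look-alikes: they are no part of the job. Leave any red look-alike of the carrier alone.

How it is judged:
By the outcome, as a careful person would: the job done as asked, in the order asked, and still so for the second after the job is handed in, with the robot touching nothing.
It also fails if it takes over 45 s, if anything falls off the work surface, if the arm or the gripper's body presses on something with over 40 N, if the wrist force passes 120 N, or if a joint passes its speed limit or range.

### The arm

A 6-joint arm with a two-finger parallel gripper is mounted at the origin on the work surface. World frame = base frame: x ahead of the robot, y to its left, z up, the work surface at z = 0. Lengths are in mm, angles in rad, forces in N, time in s.
With the tool pointing down it reaches from about 350 to 975 mm from the base axis. Payload 7.1 kg.
Tool frame: the origin (TCP) lies on the centre line of the jaws, within the pads' length; the fingertips stand 17 mm ahead of it and the grasp point (between the pads) lies 2 mm behind it; z points along the fingers, y is the direction in which the jaws open and shut (so a half turn about z gives the same grasp; the last joint's range is limited). The gripper opens to 88 mm and grips with 3 to 60 N. Pads are 20 mm wide; open, the fingers measure 115 mm over their backs; the gripper's body (75 mm by 178 mm) begins 61 mm behind the grasp point.
Start: joints at [1.326, 0.423, 1.63, -0, 1.089, -0.019], TCP at [139.898, 609.125, 239.675] pointing down, gripper open.
Joint ranges: [-3, 3], [-0.9, 2.11], [0.09, 2.58], [-1.31, 4.45], [0.11, 2.69], [-2.54, 2.54]. Speed limits (rad/s): [2.39, 2.39, 3.01, 3.14, 3.14, 3.14].

### API

Orientations are given as a rotation vector (axis times angle).
In Python, from workcell import ctrl, imaging, workorder gives the robot as it stands. The module is installed in compiled form; this text tells all that it offers.
- The arm moves only by the shell command python3 -m crank 'ROWS' [OPENING]. ROWS is JSON, a list of rows, each an object with "travel": the shift along the tool's x, y, z as a fraction of full scale, a list of three; "turn": the turn about the tool's z as a fraction of full scale. In form: [{"travel": [dx, dy, dz], "turn": turn}, ...]. A call has 1 to 20 rows; each row shifts and turns the pose as measured when the row begins, along the tool's axes as they then stand; what a row does not reach is not made up. Full scale, the value 1, is 5 cm for a shift and 0.1 rad for a turn. A row lasts 1/10 s, in which the tool goes at most 50 mm and 8.59 degrees, less where a joint would pass 70% of its speed; a pose out of reach is approached as far as the arm can. A call with a number of a shift or a turn outside -1 to 1 is refused whole. A call with a gripper value outside its range is refused whole. OPENING is the gripper command: -1 is shut, 1 is fully open, values between are in proportion, set as the call begins (- or left out, the last holds). The fingers move at their own pace and stop on an object; the grip force is fixed at half the most. Time passes only in rows, so rows that do not move let the fingers close. It gives the time, the measured TCP pose, the force and the opening at its end, in the units of the state.
- ctrl.get_obs(): the state, without advancing time (a new reading comes with each control period).
- imaging.get_image(name): name is "side" or "top" or "wrist"; returns the picture (420x560x3 uint8, blue, green, red); there is no depth.
- imaging.camera_info(name): a dict with "camera_matrix" (3x3 intrinsics, pixels), "rvec" (rotation vector, rad) and "tvec" (3), from world to camera coordinates, as OpenCV has them. Camera axes: x right, y down, z forward; pixel columns grow to the right and rows downward; lengths in mm; the calibration is good to about 2 mm. The wrist camera is an equidistant fisheye: a pixel r from the principal point sees the ray r / f radians off the axis. A picture is of the moment at which its call begins: read the wrist's pose just before it. camera_info takes no time and is no camera call; for the wrist camera it gives the pose at the moment of the call.
- workorder.close_job(): hands the job in, once; it reports no verdict.
The state is a dict: "t": time; "qpos": joint angles; "qvel": joint speeds; "joint_torque": joint torques, N m; "ee_pos": TCP position; "orientation": TCP orientation; "ft_force": force on the tool from outside, world axes, zero at the start; "moment": the same for the moment, N m; "width": finger opening in mm.
Only numpy, scipy, OpenCV 4.12 (cv2) and the standard library are available. Lean on these libraries where they do the work, as an engineer would, in place of code of your own. Each camera call takes 0.05 s, during which the arm holds its last target.

## Working session

There is one attempt and no reset: what is moved stays moved. The work goes in short steps, Python scripts to look and compute and a shell command to move; the robot and the scene stay as the last step left them, time stands still between calls to the robot, and variables do not carry over. Pictures are saved under pics/ and viewed, and the job is handed in when it is done.

```bash
mkdir -p pics
python3 - <<'E'
from workcell import ctrl, imaging
import cv2
o=ctrl.get_obs()
for k,v in o.items(): print(k,v)
for n in("side","top","wrist"):
    cv2.imwrite(f"pics/{n}0.png",imaging.get_image(n)); print(n,imaging.camera_info(n))
E
```

```text
t 0.0
qpos [ 1.32601775e+00  4.23853652e-01  1.63069012e+00 -3.45247381e-06
  1.08857098e+00 -1.89856852e-02]
qvel [ 0.00088803 -0.00121096 -0.00059544  0.00059106  0.00016507  0.0010397 ]
joint_torque [ 1.86394165e-03 -5.44607985e+01 -2.73677373e+01  6.44506468e-02
  2.25281983e-02 -9.04075227e-05]
ee_pos [139.76409114 608.63271648 238.89362297]
orientation [-3.53896888e-01 -3.12139668e+00  2.37061520e-03]
ft_force [ 0.04823248 -0.04201215 -0.62446154]
moment [-0.00885567 -0.0424099  -0.02720582]
width 88.10580086816071
side {'camera_matrix': array([[401.92396169,   0.        , 283.45331383],
       [  0.        , 401.92396169, 201.68667402],
       [  0.        ,   0.        ,   1.        ]]), 'rvec': array([ 2.43870886, -0.10892326,  0.02717354]), 'tvec': array([-592.58172132,  121.15821299,  749.68975088])}
top {'camera_matrix': array([[430.0453813 ,   0.        , 275.6980318 ],
       [  0.        , 430.0453813 , 210.24450364],
       [  0.        ,   0.        ,   1.        ]]), 'rvec': array([ 2.17652546, -2.19802159,  0.10641808]), 'tvec': array([ 50.39880785, 606.60263926, 884.3267953 ])}
wrist {'camera_matrix': array([[325.1922621 ,   0.        , 285.53386957],
       [  0.        , 325.1922621 , 211.43656114],
       [  0.        ,   0.        ,   1.        ]]), 'rvec': array([-2.26788861, -1.806482  , -0.26516862]), 'tvec': array([-622.90668209,  -36.32490112,  391.39915493])}
```

View pics/side0.png

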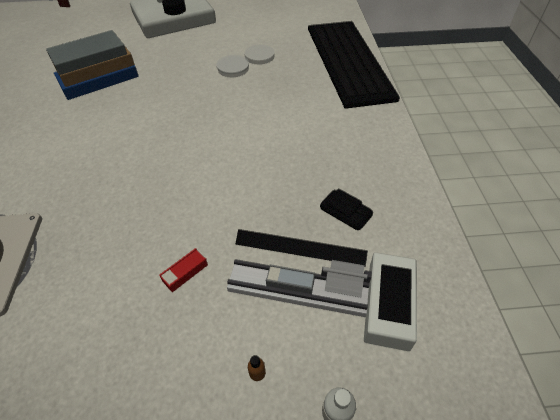

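View pics/top0.png

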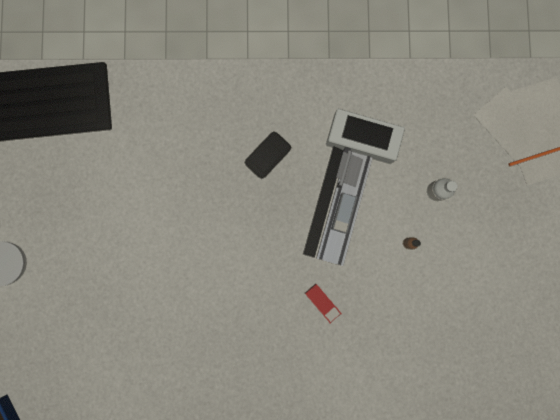

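View pics/wrist0.png

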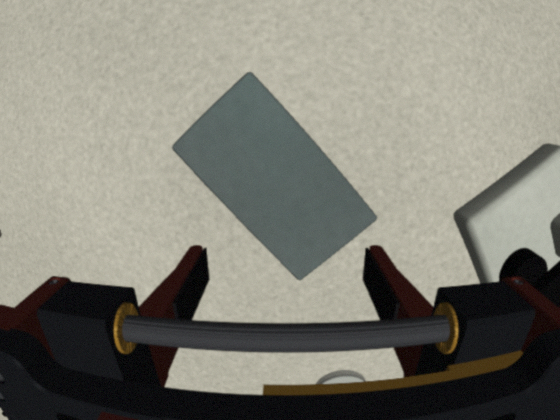

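```bash
cat > h.py <<'E'
import numpy as np, cv2
from workcell import ctrl, imaging
def cam(n):
    c=imaging.camera_info(n); K=c["camera_matrix"];R=cv2.Rodrigues(c["rvec"])[0];t=c["tvec"];return K,R,t
def ray(n,uv):
    K,R,t=cam(n); d=np.linalg.inv(K)@np.array([uv[0],uv[1],1.]); return -R.T@t, R.T@d
def onz(n,uv,z):
    C,d=ray(n,uv); return C+d*(z-C[2])/d[2]
def proj(n,P):
    K,R,t=cam(n); return cv2.projectPoints(np.float64(P).reshape(-1,1,3),cv2.Rodrigues(R)[0],t,K,None)[0].reshape(-1,2)
E
python3 - <<'E'
from h import *
t=cv2.imread("pics/top0.png"); cv2.imwrite("pics/top0c.png",cv2.resize(t[95:335,270:430],None,fx=3.5,fy=2.5*1.0,interpolation=2) if 0 else cv2.resize(t[100:280,290:420],None,fx=4.4,fy=3.3*0+3.3,interpolation=2) if 0 else cv2.resize(t[100:270,290:420],None,fx=3.5,fy=3.5,interpolation=2))
s=cv2.imread("pics/side0.png"); cv2.imwrite("pics/side0c.png",cv2.resize(s[220:355,220:420],None,fx=4,fy=4,interpolation=2))
for uv in((334,110),(404,126),(398,160),(327,146)): print(onz("top",uv,46).round(1))
for uv in((345,208),(322,303)):print(onz("top",uv,40).round(1))
E
```

```text
[816.1 -80.3  46. ]
[ 780.8 -227.3   46. ]
[ 708.4 -212.2   46. ]
[739.2 -64.   46. ]
[609.2 -99.7  40. ]
[414.7 -48.   40. ]
```

View pics/top0c.png

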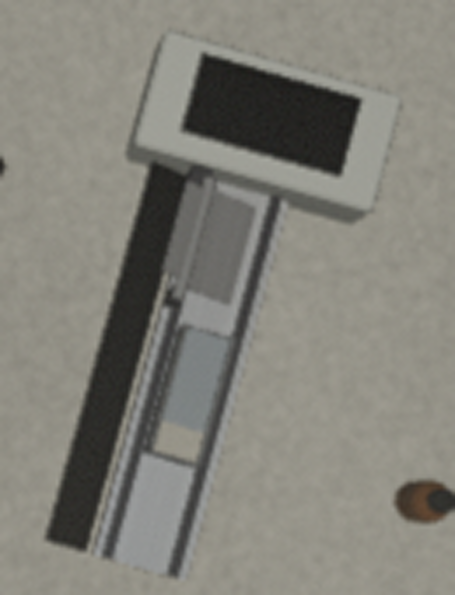

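View pics/side0c.png

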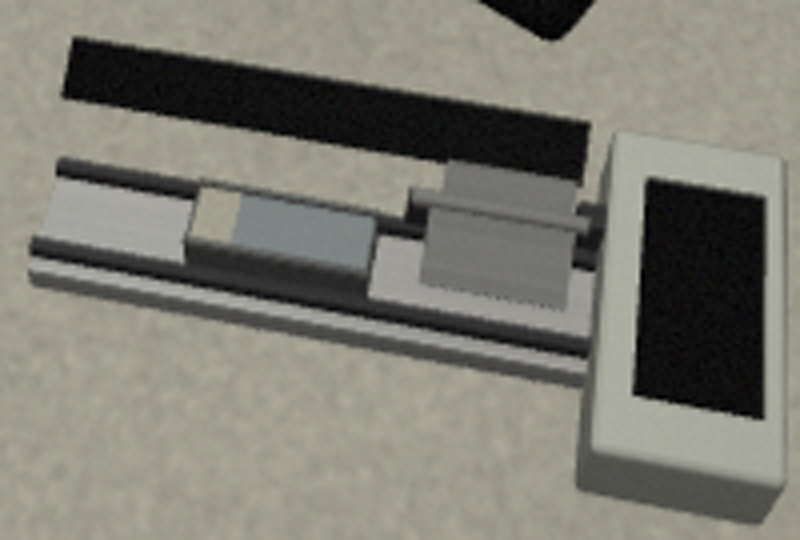

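```bash
cat > fit.py <<'E'
from h import *
from scipy.optimize import least_squares
L=[(82,75,46),(82,-75,46),(157,75,46),(157,-75,46),(-160,61.1,65.7),(-160,36.9,51.7)]
T=np.array([(136,150),(372,209),(165,33),(400,100),(47,540),(88,551)])/3.5+[290,100]
S=np.array([(618,133),(592,452),(785,158),(780,487),(73,37),(62,97)])/4+[220,220]
L=np.array(L,float)
def w(p,P):
    c,s=np.cos(p[2]),np.sin(p[2]); P=np.atleast_2d(P).astype(float)
    return np.c_[P[:,0]*c-P[:,1]*s+p[0],P[:,0]*s+P[:,1]*c+p[1],P[:,2]]
f=lambda p:np.r_[(proj("top",w(p,L))-T).ravel(),(proj("side",w(p,L))-S).ravel()]
ft=lambda p:(proj("top",w(p,L))-T).ravel()
fs=lambda p:(proj("side",w(p,L))-S).ravel()
if __name__=="__main__":
  for g in(f,ft,fs):
    r=least_squares(g,[650,-120,-.2],loss="soft_l1",x_scale=[100,100,.1]);print(r.x,abs(r.fun).max());print(g(r.x).reshape(-1,2).round(1).tolist())
  p=least_squares(f,[650,-120,-.2]).x
  inv=lambda q:[(q[0]-p[0])*np.cos(p[2])+(q[1]-p[1])*np.sin(p[2]),-(q[0]-p[0])*np.sin(p[2])+(q[1]-p[1])*np.cos(p[2])]
  for uv in((188,323),(236,337),(152,453),(195,465)):print("carrier top",inv(onz("top",np.array(uv)/3.5+[290,100],40)))
  for uv in((200,183),(378,220),(187,235),(367,272)):print("side",inv(onz("side",np.array(uv)/4+[220,220],40)))
  print("mouse",inv(onz("top",(268,155),20)), inv(onz("top",(246,153),15)),inv(onz("top",(264,178),15)),inv(onz("top",(290,150),15)),"drop",inv(onz("top",(410,243),40)),inv(onz("top",(448,187),80)))
E
python3 fit.py
```

```text
[ 6.48773067e+02 -1.13949235e+02 -2.93013922e-01] 2.536142310075604
[[-1.1, -1.5], [0.5, 1.6], [0.2, -1.6], [1.6, -1.0], [-0.1, 0.8], [-0.9, 0.8], [-1.0, -1.6], [-0.8, -0.1], [0.9, -0.6], [2.5, 1.0], [-0.2, -0.1], [-0.4, 0.4]]
[ 6.48643518e+02 -1.14034821e+02 -2.88805849e-01] 1.4923401113187253
[[-1.2, -1.3], [0.4, 1.5], [-0.1, -1.5], [1.3, -1.2], [0.2, 1.0], [-0.6, 1.0]]
[ 6.48692881e+02 -1.13851003e+02 -2.96298744e-01] 2.2968267915759952
[[-0.9, -1.5], [-1.0, -0.0], [1.0, -0.3], [2.3, 1.2], [-0.0, -0.3], [-0.3, 0.1]]
carrier top [np.float64(-10.701247242465623), np.float64(13.594342207464027)]
carrier top [np.float64(-10.73663465261926), np.float64(-16.20363940720145)]
carrier top [np.float64(-91.43572999510054), np.float64(13.424246286722251)]
carrier top [np.float64(-91.13885613410935), np.float64(-12.9871477633615)]
side [np.float64(-91.0773918911473), np.float64(14.023890623011336)]
side [np.float64(-12.47351547850927), np.float64(11.533291648784786)]
side [np.float64(-90.7030566927321), np.float64(-11.880642500346026)]
side [np.float64(-13.096834040034102), np.float64(-13.691833336497233)]
mouse [np.float64(24.50790369635635), np.float64(188.68424776192816)] [np.float64(16.328824222844375), np.float64(235.71637942892667)] [np.float64(-24.96262806427174), np.float64(183.17901495678382)] [np.float64(49.45870975617108), np.float64(146.47460848165585)] drop [np.float64(-74.01471194288183), np.float64(-146.90450631880302)] [np.float64(51.75608887354856), np.float64(-179.34589265596307)]
```

```bash
cat > st.py <<'E'
import sys
from h import *
p=np.array([648.75,-113.95,-0.293]); c,s=np.cos(p[2]),np.sin(p[2]); A=np.array([[c,-s,0],[s,c,0],[0,0,1]])
def st(goal=None):
    o=ctrl.get_obs(); R=cv2.Rodrigues(np.array(o["orientation"]))[0]; e=np.array(o["ee_pos"])
    l=A.T@(e-[p[0],p[1],0]); ty=A.T@R[:,1]
    print("t",round(o["t"],2),"loader tcp",l.round(1),"yaw err(turn units)",round(float(np.arctan2(-ty[0],ty[1]))/0.1,2),"zdown",R[:,2].round(3),"F",(A.T@np.array(o["ft_force"])).round(1),"w",round(o["width"],1),"q",np.round(o["qpos"],2))
    if goal is not None:
        d=A@np.array(goal,float)+[p[0],p[1],0]-e; print("remaining tool units",(R.T@d/50).round(2))
if __name__=="__main__": st([float(x) for x in sys.argv[1:4]] if len(sys.argv)>3 else None)
E
python3 st.py -112 28.5 130
```

```text
t 0.15 loader tcp [-696.   544.9  239.1] yaw err(turn units) 0.67 zdown [-0.    -0.001 -1.   ] F [ 0.2 -0.3 -0.2] w 88.2 q [ 1.33  0.42  1.63  0.    1.09 -0.02]
remaining tool units [-10.96 -11.09   2.19]
```

```bash
python3 -m crank '[{"travel":[-0.3,-0.3,0],"turn":0.3},{"travel":[-0.5,-0.5,0],"turn":0.3},{"travel":[-0.6,-0.6,0],"turn":0},{"travel":[-0.6,-0.6,0],"turn":0},{"travel":[-0.6,-0.6,0],"turn":0},{"travel":[-0.6,-0.6,0],"turn":0},{"travel":[-0.6,-0.6,0],"turn":0},{"travel":[-0.6,-0.6,0],"turn":0},{"travel":[-0.6,-0.6,0],"turn":0},{"travel":[-0.6,-0.6,0],"turn":0},{"travel":[-0.6,-0.6,0],"turn":0},{"travel":[-0.6,-0.6,0],"turn":0},{"travel":[-0.6,-0.6,0],"turn":0},{"travel":[-0.6,-0.6,0],"turn":0},{"travel":[-0.6,-0.6,0],"turn":0},{"travel":[0,0,0],"turn":0}]' -0.02 | tail -c 600; python3 st.py -112 28.5 130
```

```text
t: 1.75
ee_pos: [441.7, 55.7, 238.0]
orientation: [0.443, 3.107, -0.001]
ft_force: [0.5, -0.1, -0.1]
width: 42.8
t 1.75 loader tcp [-247.2  102.6  238. ] yaw err(turn units) 0.1 zdown [ 0.003 -0.001 -1.   ] F [ 0.5  0.1 -0.1] w 42.8 q [ 0.1   0.16  2.01 -0.    0.97 -1.19]
remaining tool units [-2.68 -1.51  2.17]
```

```bash
python3 -m crank '[{"travel":[-0.5,-0.3,0],"turn":0.1},{"travel":[-0.55,-0.3,0.3],"turn":0},{"travel":[-0.55,-0.3,0.5],"turn":0},{"travel":[-0.55,-0.3,0.5],"turn":0},{"travel":[-0.5,-0.3,0.4],"turn":0},{"travel":[0,0,0.3],"turn":0},{"travel":[0,0,0],"turn":0}]' -0.02 | tail -c 600; python3 st.py -112 28.5 130
python3 - <<'E'
from h import *
for n in("wrist","top","side"): cv2.imwrite(f"pics/{n}1.png",imaging.get_image(n))
E
```

```text
t: 2.45
ee_pos: [550.3, -57.1, 134.4]
orientation: [0.463, 3.104, 0.002]
ft_force: [-0.2, 0.7, 0.2]
width: 42.9
t 2.45 loader tcp [-110.6   26.   134.4] yaw err(turn units) -0.03 zdown [ 0.003  0.001 -1.   ] F [-0.4  0.6  0.2] w 42.9 q [-0.13  0.46  1.86  0.    0.81 -1.4 ]
remaining tool units [0.03 0.05 0.09]
```

View pics/wrist1.png

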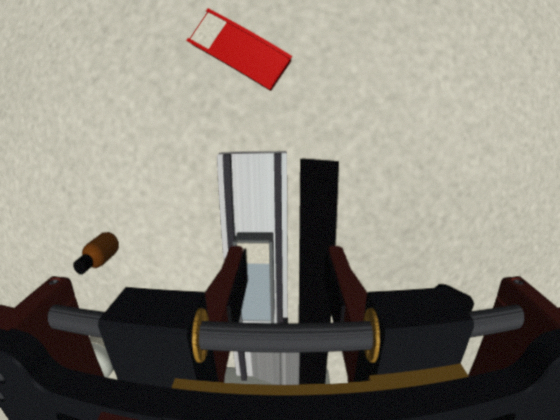

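View pics/side1.png

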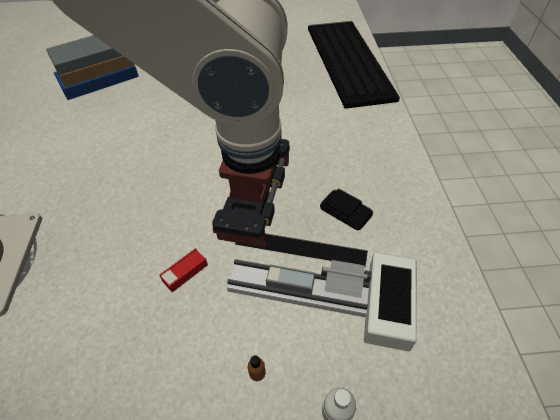

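```bash
cat > wr.py <<'E'
from st import *
def wonz(uv,z,info):
    K=info["camera_matrix"];R=cv2.Rodrigues(info["rvec"])[0];t=info["tvec"]
    a=(np.array(uv)-K[:2,2])/K[0,0]; r=np.linalg.norm(a); d=R.T@np.r_[np.sin(r)*a/r,np.cos(r)]
    C=-R.T@t; P=C+d*(z-C[2])/d[2]; return A.T@(P-[p[0],p[1],0])
E
python3 - <<'E'
from wr import *
i=imaging.camera_info("wrist")
for n,uv,z in(("lane R inner",(231,152),24),("lane L inner",(275,152),24),("plate in",(301,160),51.7),("plate out",(338,162),65.7),("car rear R",(237,241),40),("car rear L",(272,241),40),("rear",(254,234),40)):print(n,wonz(uv,z,i).round(1))
im=cv2.imread("pics/wrist1.png");cv2.imwrite("pics/w1c.png",cv2.resize(im[140:300,190:370],None,fx=3.7,fy=3.7,interpolation=2))
E
```

```text
lane R inner [-158.7  -17.9   24. ]
lane L inner [-158.2   17.4   24. ]
plate in [-155.7   36.8   51.7]
plate out [-156.5   61.1   65.7]
car rear R [-88.7 -13.7  40. ]
car rear L [-88.8  14.8  40. ]
rear [-94.9   0.4  40. ]
```

View pics/w1c.png

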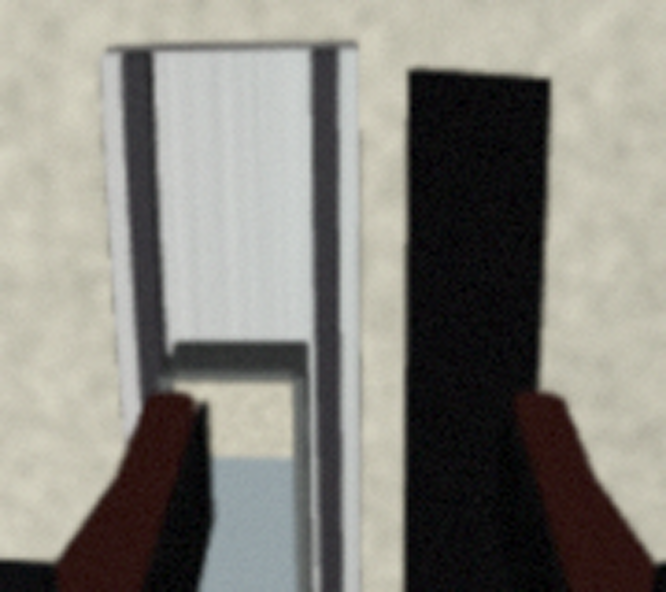

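```bash
python3 -m crank '[{"travel":[0.1,0.05,0.2],"turn":0},{"travel":[0,0,0.4],"turn":0},{"travel":[0,0,0.4],"turn":0},{"travel":[0,0,0],"turn":0}]' -0.02 | tail -c 600; python3 st.py -116 28.5 42
```

```text
t: 3.0
ee_pos: [548.7, -50.1, 89.4]
orientation: [0.455, 3.093, 0.003]
ft_force: [-0.8, -0.0, 0.4]
width: 43.1
t 3.0 loader tcp [-114.3   32.3   89.4] yaw err(turn units) 0.01 zdown [ 0.015 -0.    -1.   ] F [-0.7 -0.3  0.4] w 43.1 q [-0.11  0.53  1.89  0.    0.7  -1.39]
remaining tool units [ 0.05 -0.08  0.95]
```

```bash
python3 -m crank '[{"travel":[0.03,-0.07,0],"turn":0},{"travel":[0,0,0],"turn":0}]' -0.02 | tail -c 600; python3 st.py -116 28.5 42
```

```text
t: 3.2
ee_pos: [546.0, -52.2, 90.6]
orientation: [0.453, 3.093, 0.003]
ft_force: [0.1, 0.4, -0.1]
width: 43.1
t 3.2 loader tcp [-116.2   29.4   90.6] yaw err(turn units) 0.02 zdown [ 0.016 -0.    -1.   ] F [-0.   0.4 -0.1] w 43.1 q [-0.12  0.53  1.9   0.    0.7  -1.4 ]
remaining tool units [ 0.01 -0.02  0.97]
```

```bash
python3 -m crank '[{"travel":[0,-0.01,0.2],"turn":0},{"travel":[0,0,0.2],"turn":0},{"travel":[0,0,0.2],"turn":0},{"travel":[0,0,0.1],"turn":0},{"travel":[0,0,0],"turn":0}]' -0.02 | tail -c 600; python3 st.py -116 28.5 42;  python3 - <<'E'
from h import *
for n in("wrist","side"): cv2.imwrite(f"pics/{n}2.png",imaging.get_image(n))
E
```

```text
t: 3.7
ee_pos: [549.3, -52.3, 56.9]
orientation: [0.453, 3.085, 0.005]
ft_force: [-1.8, -0.5, 5.4]
width: 43.0
t 3.7 loader tcp [-113.    30.3   56.9] yaw err(turn units) 0.01 zdown [ 0.023  0.    -1.   ] F [-1.5 -1.   5.4] w 43.0 q [-0.12  0.59  1.9   0.    0.63 -1.4 ]
remaining tool units [ 0.07 -0.04  0.3 ]
```

View pics/wrist2.png

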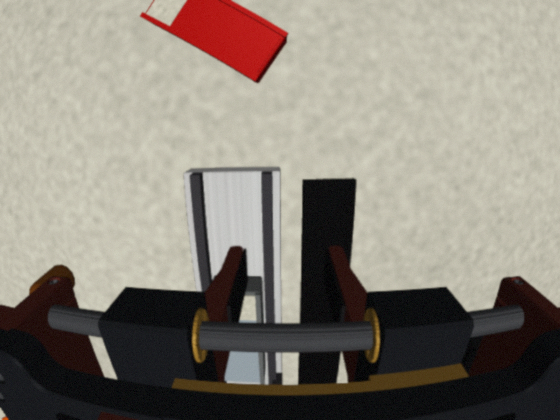

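View pics/side2.png

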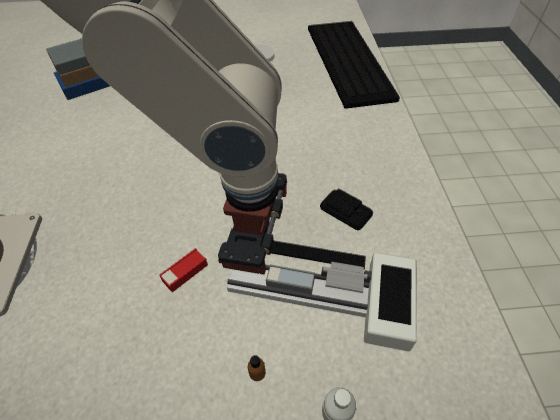

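```bash
python3 -m crank '[{"travel":[0.04,-0.03,0.15],"turn":0},{"travel":[0.02,0,0.12],"turn":0},{"travel":[0.02,0,0.1],"turn":0},{"travel":[0,0,0],"turn":0}]' -0.02 | tail -c 600; python3 st.py -114 28.5 42
```

```text
t: 4.2
ee_pos: [549.2, -53.3, 39.6]
orientation: [0.454, 3.077, 0.006]
ft_force: [-1.4, 2.1, 6.0]
width: 43.2
t 4.2 loader tcp [-112.8   29.3   39.6] yaw err(turn units) 0.0 zdown [ 0.032 -0.001 -1.   ] F [-2.   1.6  6. ] w 43.2 q [-0.12  0.62  1.91  0.01  0.59 -1.4 ]
remaining tool units [ 0.02 -0.02 -0.05]
```

```bash
python3 -m crank '[{"travel":[-0.1,0,0],"turn":0},{"travel":[-0.15,-0.02,0],"turn":0},{"travel":[-0.15,0,0],"turn":0},{"travel":[-0.15,0,0],"turn":0},{"travel":[-0.15,0,0],"turn":0},{"travel":[0,0,0],"turn":0}]' -0.02 | tail -c 600; python3 st.py -8 28.5 42;  python3 - <<'E'
from h import *
for n in("top","side"): cv2.imwrite(f"pics/{n}3.png",imaging.get_image(n))
s=cv2.imread("pics/side3.png"); cv2.imwrite("pics/side3c.png",cv2.resize(s[220:355,220:420],None,fx=4,fy=4,interpolation=2))
E
```

```text
t: 4.8
ee_pos: [576.5, -60.7, 37.4]
orientation: [0.459, 3.092, 0.012]
ft_force: [1.5, 0.0, 5.6]
width: 43.2
t 4.8 loader tcp [-84.6  30.1  37.4] yaw err(turn units) -0.01 zdown [ 0.016  0.005 -1.   ] F [1.4 0.5 5.6] w 43.2 q [-0.13  0.65  1.84  0.01  0.64 -1.42]
remaining tool units [-1.53 -0.03 -0.07]
```

View pics/side3c.png

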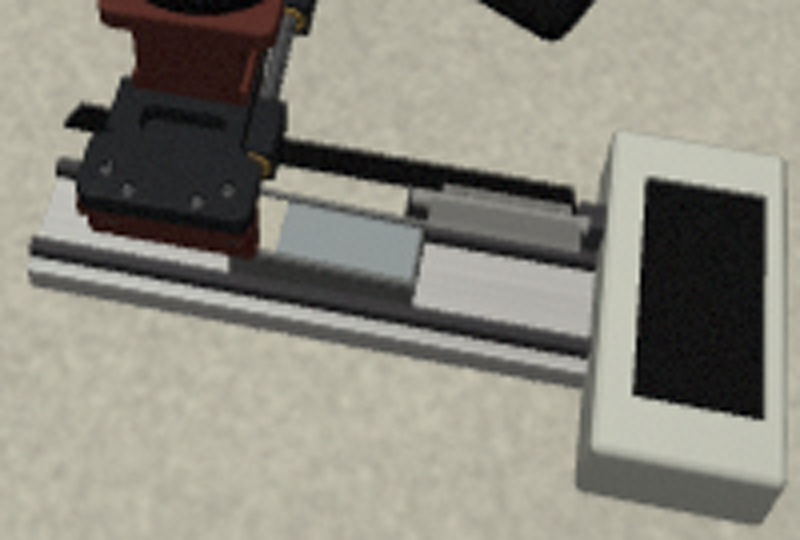

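```bash
python3 -m crank '[{"travel":[-0.1,-0.03,-0.06],"turn":0},{"travel":[-0.15,-0.01,-0.03],"turn":0},{"travel":[-0.15,0,-0.02],"turn":0},{"travel":[-0.15,0,-0.02],"turn":0},{"travel":[-0.15,0,-0.02],"turn":0},{"travel":[0,0,0],"turn":0}]' -0.02 | tail -c 600; python3 st.py -8 28.5 42
```

```text
t: 5.5
ee_pos: [604.6, -69.3, 42.9]
orientation: [0.462, 3.106, 0.019]
ft_force: [0.1, -0.4, 7.6]
width: 42.9
t 5.5 loader tcp [-55.1  30.   42.9] yaw err(turn units) -0.03 zdown [ 0.003  0.012 -1.   ] F [ 0.2 -0.3  7.6] w 42.9 q [-0.14  0.67  1.76  0.02  0.71 -1.43]
remaining tool units [-0.94 -0.03  0.02]
```

```bash
python3 -m crank '[{"travel":[-0.1,-0.03,0.02],"turn":0},{"travel":[-0.15,-0.01,0],"turn":0},{"travel":[-0.15,0,0],"turn":0},{"travel":[-0.15,0,0],"turn":0},{"travel":[-0.1,0,0],"turn":0},{"travel":[0,0,0],"turn":0}]' -0.02 | tail -c 600; python3 st.py -8 28.5 42
python3 - <<'E'
from h import *
for n in("top","side"): cv2.imwrite(f"pics/{n}4.png",imaging.get_image(n))
s=cv2.imread("pics/side4.png"); cv2.imwrite("pics/side4c.png",cv2.resize(s[220:355,220:420],None,fx=4,fy=4,interpolation=2))
E
```

```text
t: 6.1
ee_pos: [629.7, -77.0, 39.5]
orientation: [-0.462, -3.093, -0.026]
ft_force: [-0.8, 0.3, 6.6]
width: 42.8
t 6.1 loader tcp [-29.   29.9  39.5] yaw err(turn units) -0.03 zdown [-0.012  0.018 -1.   ] F [-0.9  0.1  6.6] w 42.8 q [-0.15  0.71  1.69  0.02  0.76 -1.44]
remaining tool units [-0.42 -0.03 -0.06]
```

View pics/side4c.png

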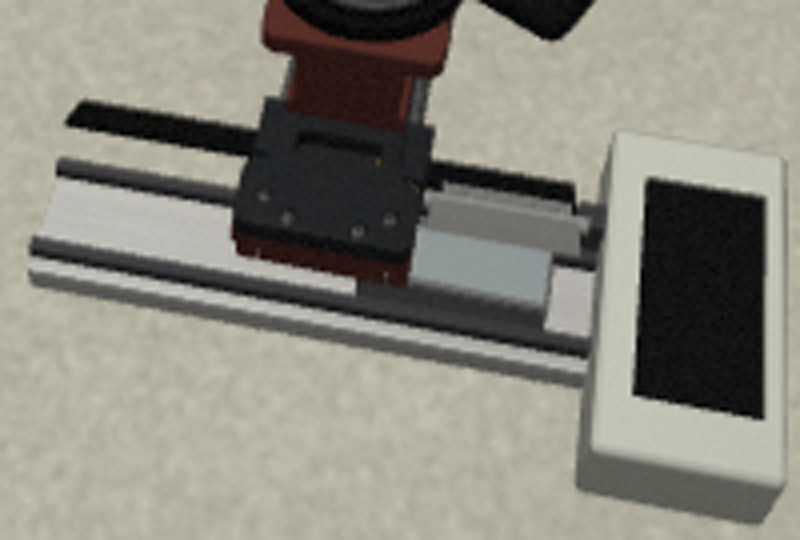

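```bash
python3 -m crank '[{"travel":[-0.1,-0.03,-0.04],"turn":0},{"travel":[-0.1,-0.01,0],"turn":0},{"travel":[-0.1,0,-0.02],"turn":0},{"travel":[-0.08,0,-0.02],"turn":0},{"travel":[0,0,0],"turn":0}]' -0.02 | tail -c 600; python3 st.py -8 28.5 42
```

```text
t: 6.7
ee_pos: [643.3, -81.3, 41.4]
orientation: [-0.461, -3.081, -0.032]
ft_force: [-0.1, 0.7, 7.6]
width: 43.1
t 6.7 loader tcp [-14.7  29.7  41.4] yaw err(turn units) -0.04 zdown [-0.023  0.024 -0.999] F [-0.3  0.6  7.6] w 43.1 q [-0.15  0.72  1.65  0.03  0.8  -1.45]
remaining tool units [-0.13 -0.02 -0.02]
```

```bash
python3 -m crank '[{"travel":[-0.06,-0.02,-0.02],"turn":0},{"travel":[-0.06,0,0],"turn":0},{"travel":[-0.06,0,-0.02],"turn":0}]' -0.02 | tail -c 600; python3 st.py -8 28.5 42
```

```text
t: 7.0
ee_pos: [648.5, -82.9, 41.9]
orientation: [-0.46, -3.072, -0.035]
ft_force: [-7.6, 5.0, 4.7]
width: 43.2
t 7.0 loader tcp [-9.2 29.6 41.9] yaw err(turn units) -0.05 zdown [-0.031  0.028 -0.999] F [-8.7  2.6  4.7] w 43.2 q [-0.16  0.73  1.63  0.03  0.82 -1.45]
remaining tool units [-0.02 -0.02 -0.  ]
```

```bash
python3 -m crank '[{"travel":[-0.06,0,0],"turn":0},{"travel":[-0.06,0,0],"turn":0}]' -0.02 | tail -c 600; python3 st.py -8 28.5 42
python3 - <<'E'
from h import *
for n in("top","side"): cv2.imwrite(f"pics/{n}5.png",imaging.get_image(n))
s=cv2.imread("pics/side5.png"); cv2.imwrite("pics/side5c.png",cv2.resize(s[220:355,220:420],None,fx=4,fy=4,interpolation=2))
E
```

```text
t: 7.2
ee_pos: [648.7, -83.0, 41.3]
orientation: [-0.46, -3.059, -0.038]
ft_force: [-11.3, 4.0, 16.8]
width: 43.3
t 7.2 loader tcp [-8.9 29.6 41.3] yaw err(turn units) -0.06 zdown [-0.044  0.031 -0.999] F [-12.    0.6  16.8] w 43.3 q [-0.16  0.74  1.62  0.03  0.84 -1.45]
remaining tool units [-0.02 -0.02 -0.02]
```

View pics/side5c.png

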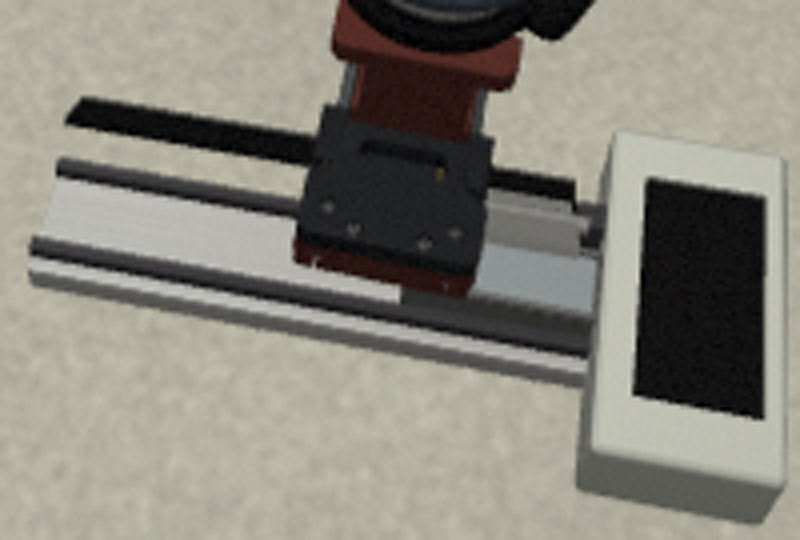

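```bash
python3 -m crank '[{"travel":[0.1,0,0],"turn":0},{"travel":[0.15,0,0],"turn":0},{"travel":[0.15,0,0],"turn":0},{"travel":[0.1,0,0],"turn":0},{"travel":[0,0,0],"turn":0}]' -0.02 | tail -c 600; python3 st.py -30 28.5 42
python3 - <<'E'
from h import *
cv2.imwrite("pics/side6.png",imaging.get_image("side"))
s=cv2.imread("pics/side6.png"); cv2.imwrite("pics/side6c.png",cv2.resize(s[220:355,220:420],None,fx=4,fy=4,interpolation=2))
E
```

```text
t: 7.8
ee_pos: [632.3, -75.8, 45.7]
orientation: [-0.466, -3.077, -0.041]
ft_force: [0.9, 2.6, 4.9]
width: 43.1
t 7.8 loader tcp [-26.7  31.8  45.7] yaw err(turn units) -0.08 zdown [-0.025  0.03  -0.999] F [0.1 2.8 4.9] w 43.1 q [-0.15  0.7   1.67  0.04  0.8  -1.45]
remaining tool units [ 0.06 -0.07  0.08]
```

View pics/side6c.png

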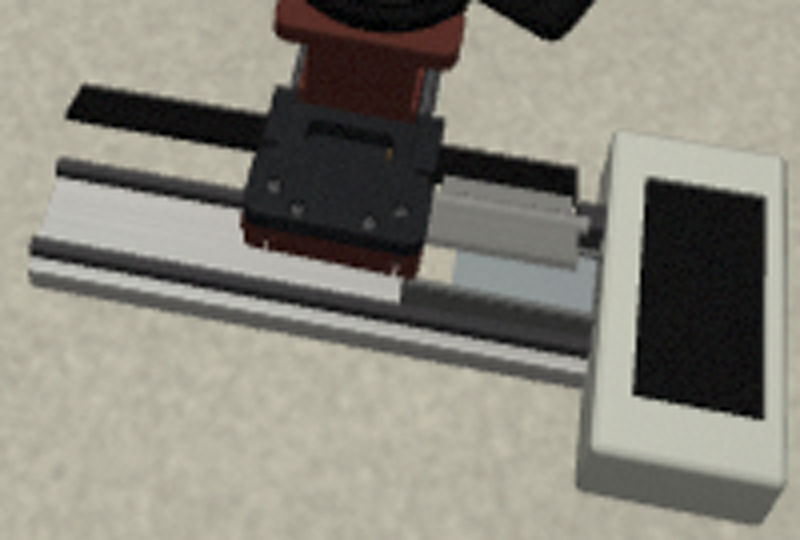

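```bash
python3 -m crank '[{"travel":[0.05,-0.03,-0.1],"turn":0},{"travel":[0.03,0,-0.1],"turn":0},{"travel":[0,0,-0.1],"turn":0},{"travel":[0,0,-0.1],"turn":0},{"travel":[0,0,-0.1],"turn":0},{"travel":[0,0,-0.15],"turn":0},{"travel":[0,0,-0.3],"turn":0},{"travel":[0,0,-0.5],"turn":0},{"travel":[0.2,0,-0.5],"turn":0},{"travel":[0.5,0,-0.5],"turn":0},{"travel":[0.6,0,-0.5],"turn":0},{"travel":[0.6,0,-0.4],"turn":0},{"travel":[0.6,0,0],"turn":0},{"travel":[0.4,0,0],"turn":0},{"travel":[0,0,0],"turn":0},{"travel":[0,0,0],"turn":0},{"travel":[0,0,0],"turn":0}]' -0.02 | tail -c 600; python3 st.py
python3 - <<'E'
from h import *
for n in("side","top"): cv2.imwrite(f"pics/{n}7.png",imaging.get_image(n))
s=cv2.imread("pics/side7.png"); cv2.imwrite("pics/side7c.png",cv2.resize(s[220:355,220:420],None,fx=4,fy=4,interpolation=2))
t=cv2.imread("pics/top7.png"); cv2.imwrite("pics/top7c.png",cv2.resize(t[100:270,290:420],None,fx=3.5,fy=3.5,interpolation=2))
E
```

```text
t: 9.55
ee_pos: [486.3, -39.7, 232.8]
orientation: [-0.464, -3.07, -0.036]
ft_force: [0.1, -1.1, 0.1]
width: 42.8
t 9.55 loader tcp [-177.    24.2  232.8] yaw err(turn units) -0.08 zdown [-0.033  0.028 -0.999] F [ 0.4 -1.   0.1] w 42.8 q [-0.12  0.25  1.91  0.03  1.02 -1.41]
```

View pics/side7c.png

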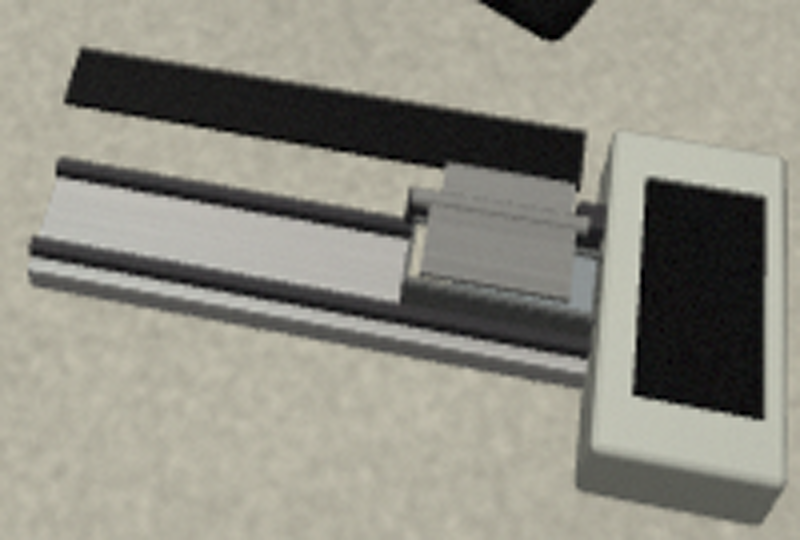

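View pics/top7c.png

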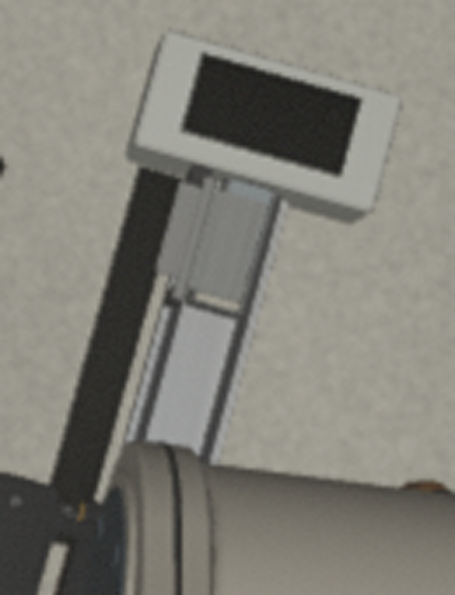

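View pics/side7.png

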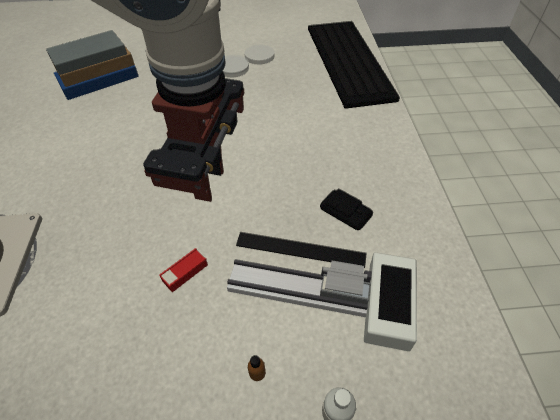

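Run:
```python
from st import *
for uv in((412,228),(405,276)): print(A.T@(onz("side",np.array(uv)/4+[220,220],40)-[p[0],p[1],0]))
from workcell import workorder
print(workorder.close_job())
```

```text
[ 1.96865848 10.58516138 40.        ]
[  2.35569233 -12.37010759  40.        ]
the job is handed in; nothing more can be done
None
```

The job is done and handed in at about 9.6 s of the 45 s allowed. The carrier is home against the white end stop, and the flap is resting on top of it.

**What I did:** One fingertip pressed the plate and held the flap open with about 6–8 N. The other fingertip pushed the carrier about 93 mm along the lane. It stopped at the end stop, moving only 0.3 mm more under about 12 N. I then backed off 18 mm along the lane, raised the finger so the flap came down, and moved the arm clear.

**Last checks:**
- **Carrier:** its rear edge measured at loader x 2.0 to 2.4 mm, against a nominal 2 mm when home.
- **Flap:** it looks level on the carrier in the side view. I didn't measure its angle.
- **Bystanders:** the bottles, the mouse and the red look-alike appear in the side view where they were at the start.
- **Robot:** it was touching nothing, with the wrist force near zero.

**Small deviations:** the tool tilted by up to 0.05 rad during the push. The vertical force briefly reached 17 N while I pressed the carrier against the stop. No check failed.

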